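Complete the under-sink caddy's lower tier

TASK

The pot scraper is the last piece missing from the caddy's lower tier: lift the blue-green divider flap (it has a steel bar to hold) until it rests open by itself, and lay the scraper gently down flat, right way up, in the empty long bay. Then bring the flap gently down again until it is fully shut. Leave the brush and plug in their bays and the bottles and ramekin standing where they are, and keep the tub of dishwasher pods closed.

Things in the scene. Friction and masses are not known exactly. Their poses are not given: they have to be found in the camera images.
- flap (a joint): Opening angle (rad) of the blue-green divider flap over the caddy's lower bays: 0 shut and level, grows as it is lifted, 1.95 at its open stop. Plate 304 x 201 x 4 mm, 200 g, on a very free hinge: let go below 1.3 rad it falls shut; beyond 1.6 rad it leans back to its stop and rests there, 22 degrees past upright.
- flap_hinge (a point): Middle of the flap's hinge line, on the underside of the plate; 46 mm above the shelf the caddy stands on. Its axes turn with the flap: x along the hinge, y from the hinge across the plate to the bar, z out of the plate's upper face (up when shut).
- flap_bar (a point): Middle of the flap's steel bridge handle: a round bar 10 mm thick, 100 mm long between its two feet, parallel to the hinge. It lies 189 mm from the hinge across the plate (y of flap_hinge) and 44 mm above the plate's underside (z of flap_hinge), so 35 mm are free between bar and plate. It turns about the hinge with the flap; same axes as flap_hinge.
- caddy: White two-tier caddy, fixed, 318 mm (x, along the hinge) by 250 mm (y). Origin at the centre of its underside, on the shelf. Walls 80 mm high, only the one at +y (bar side) 52 mm. Below the flap: two long bays centred at x +37, y +74 and y -24 mm, and an end bay at x -120, parted by walls 4 mm thick, 34 mm high. Hinge at y -83, fixed ledge with soap beyond it.
- bay_floor (a point): Centre of the floor of the EMPTY long bay in the caddy's lower tier, hidden under the shut flap. Which of the two long bays is empty varies. The bay is 235 mm long (x of this point, parallel to the hinge) and 94 mm wide (y); z is up. Its floor is 4 mm above the shelf and 42 mm below the shut flap.
- scraper_center (a point): Steel pot scraper lying flat on the shelf, 205 mm long, 110 g; this point is near its balance point, half-way up its handle, 9 mm above its underside. x along the scraper towards the blade, y across, z up. Black handle 20 mm wide, 18 mm high from x = -110 to +8 mm; steel neck; blade 60 mm wide, 3 mm thick, flat on the ground, from +27 to +95 mm. May lie in its bay either way round.
- dish_brush: Wooden dish brush, 200 mm long, 36 mm high, in the other long bay. Origin on the bay floor near its middle, x along the brush.
- sink_plug: Black rubber sink plug, 48 mm across, 32 mm high, in the caddy's end bay. Origin at the centre of its underside.
- bottle_pink: Empty pink spray bottle with trigger head, 70 mm across, 235 mm high, standing in the slotted white rack. Origin at the centre of its underside, z up.
- bottle_white: Empty white spray bottle, the same.
- bottle_grey: Empty grey spray bottle, the same.
- ramekin: White ceramic ramekin, 84 mm across, 45 mm high. Origin at the centre of its underside.
- tub_lid (a joint): Lid of the blue tub of dishwasher pods (170 x 110 x 97 mm): 0 closed, grows as it opens (rad).
- pod_tub: The tub of pods itself; origin at the centre of its underside, x along its long side.
Things that resemble listed ones, but are neither listed nor needed, are in the scene too. Of the things that look like the part that bears scraper_center, the larger one is meant.

How it is judged:
By the outcome, as a careful person would: the job done as asked, in the order asked, and still so for the second after the job is handed in, with the robot touching nothing.
It also fails if it takes over 67 s, if anything falls off the work surface, if the arm or the gripper's body presses on something with over 40 N, if the wrist force passes 120 N, or if a joint passes its speed limit or range.

ROBOT

A 6-joint arm with a two-finger parallel gripper is mounted at the origin on the work surface. World frame = base frame: x ahead of the robot, y to its left, z up, the work surface at z = 0. Lengths are in m, angles in rad, forces in N, time in s.
With the tool pointing down it reaches from about 0.325 to 0.85 m from the base axis. Payload 15.5 kg.
Tool frame: the origin (TCP) lies midway between the tips of the shut fingers; the grasp point (between the pads) lies 19 mm behind it; z points along the fingers, y is the line along which they close (so a half turn about z gives the same grasp; the last joint's range is limited). The gripper opens to 91 mm and grips with 3 to 60 N. Pads are 32 mm wide; open, the fingers measure 118 mm over their backs; the gripper's body (76 mm by 178 mm) begins 60 mm behind the grasp point.
Start: joints at [1.089, 0.494, 1.345, -0, 1.302, -0.096], TCP at [0.236, 0.579, 0.214] pointing down, gripper open.
Joint ranges: [-2.91, 2.91], [-0.82, 2.16], [0.22, 2.67], [-1.22, 4.37], [0.12, 2.79], [-3.08, 3.08]. Speed limits (rad/s): [1.89, 1.89, 2.57, 3.01, 3.01, 3.01].

INTERFACE

Orientations are given as a unit quaternion [x, y, z, w].
In Python, from bench import bot gives the robot as it stands. The module is installed in compiled form; this text tells all that it offers.
- The arm moves only by the shell command python3 -m handwheel 'ROWS' [OPENING]. ROWS is JSON, a list of rows, each a list of 6 numbers: the shift along the world's x, y, z each as a share of 400 mm, from -1 to 1, then the turn, a rotation vector about the world's x, y, z each as a share of 2 rad, from -1 to 1. In form: [[tx, ty, tz, ax, ay, az], ...]. A call has 1 to 10 rows; each row is the pose to reach, as a shift and turn from the pose commanded when the call began; what a row does not reach only later rows make up. A row lasts 1/12 s, in which the tool goes at most 41.7 mm and 7.16 degrees, less where a joint would pass 70% of its speed; a pose out of reach is approached as far as the arm can. A call with a number of a shift or a turn outside -1 to 1 is refused whole. A call with a gripper value outside its range is refused whole. OPENING is the finger opening in mm, from 0 to 91.2, set as the call begins (- or left out, the last holds). The fingers move at their own pace and stop on an object; the grip force is fixed at half the most. Time passes only in rows, so rows that repeat a pose let the fingers close. It gives the time, the measured TCP pose, the force, the opening and the grip force at its end, in the units of the state.
- bot.observe(): the state, without advancing time (a new reading comes with each control period).
- bot.get_image(name): name is "scene" or "top" or "wrist"; returns (picture, depth): 400x640x3 uint8, blue, green, red; 400x640 float32, m along the optical axis (not along the pixel's ray), 0 where there is no reading.
- bot.camera_info(name): a dict with "vertical_fov" (degrees; the focal length in pixels is half the picture's height over the tangent of half this angle, whatever the lens; pixels are square), "cx", "cy" (the principal point, pixels), "origin" and "attitude" of the camera in the world. Camera axes: x right, y down, z forward; pixel columns grow to the right and rows downward; lengths in m; the calibration is good to about 2 mm. A picture is of the moment at which its call begins: read the wrist's pose just before it. camera_info takes no time and is no camera call; for the wrist camera it gives the pose at the moment of the call.
- bot.job_done(): hands the job in; it is judged then, once.
The state is a dict: "t": time; "joints": joint angles; "joint_vel": joint speeds; "effort": joint torques, N m; "tcp_pos": TCP position; "eef_rot": TCP orientation; "contact_force": force on the tool from outside, world axes, zero at the start; "ft_torque": the same for the moment, N m; "grip_width": finger opening in m; "grip_force": force on a finger pad.
Only numpy, scipy, OpenCV 4.12 (cv2) and the standard library are available. Lean on these libraries where they do the work, as an engineer would, in place of code of your own. Each camera call takes 0.05 s, during which the arm holds its last target. There are 200 camera calls.

## Working session

There is one attempt and no reset: what is moved stays moved. The work goes in short steps, Python scripts to look and compute and a shell command to move; the robot and the scene stay as the last step left them, time stands still between calls to the robot, and variables do not carry over. Pictures are saved under pics/ and viewed, at most 10 in all, crops included, and the job is handed in when it is done.

```bash
mkdir -p pics; cat > h.py <<'E'
import numpy as np, cv2
from bench import bot
from scipy.spatial.transform import Rotation as R
def att(c):
    a=np.array(c["attitude"],float)
    return a if a.shape==(3,3) else R.from_quat(a).as_matrix()
def look(name):
    c=bot.camera_info(name); im,d=bot.get_image(name); return c,im,d
def f(c): return 200/np.tan(np.radians(c["vertical_fov"])/2)
def plane(c,u,v,z):
    r=att(c)@np.array([(u-c["cx"])/f(c),(v-c["cy"])/f(c),1]); o=np.array(c["origin"]); return o+r*(z-o[2])/r[2]
def cloud(c,d):
    v,u=np.mgrid[0:400,0:640]; p=np.stack([(u-c["cx"])/f(c)*d,(v-c["cy"])/f(c)*d,d],-1); return p@att(c).T+np.array(c["origin"])
E
python3 - <<'E'
from h import *
import pickle
for n in("scene","top"):
    c,im,d=look(n); print(n,c); cv2.imwrite(f"pics/{n}0.png",im); pickle.dump((c,im,d),open(n+"0.pkl","wb"))
s=bot.observe(); print({k:np.round(v,3) for k,v in s.items()})
E
```

```text
scene {'vertical_fov': 52.29816532479935, 'cx': 307.1459709994706, 'cy': 202.9739582687954, 'origin': array([ 1.30771638, -0.27872799,  0.9277372 ]), 'attitude': array([ 0.76095206,  0.5164124 , -0.22465582, -0.32218001])}
top {'vertical_fov': 54.08588429673927, 'cx': 319.7888611978914, 'cy': 201.68852787715048, 'origin': array([0.25869991, 0.02016663, 1.19588001]), 'attitude': array([-0.6930311 ,  0.71265097, -0.07734054,  0.07651751])}
{'t': np.float64(0.1), 'joints': array([ 1.089,  0.494,  1.346,  0.   ,  1.303, -0.096]), 'joint_vel': array([ 0.001, -0.001, -0.002,  0.   ,  0.001, -0.   ]), 'effort': array([ 0.0000e+00, -8.8024e+01, -3.8254e+01,  7.1000e-02,  4.8000e-02,
        0.0000e+00]), 'tcp_pos': array([0.236, 0.579, 0.213]), 'eef_rot': array([ 0.192,  0.981, -0.001, -0.   ]), 'contact_force': array([ 0.519, -0.246,  0.054]), 'ft_torque': array([-0.013, -0.047,  0.015]), 'grip_force': np.float64(0.0), 'grip_width': np.float64(0.091)}
```

View pics/scene0.png

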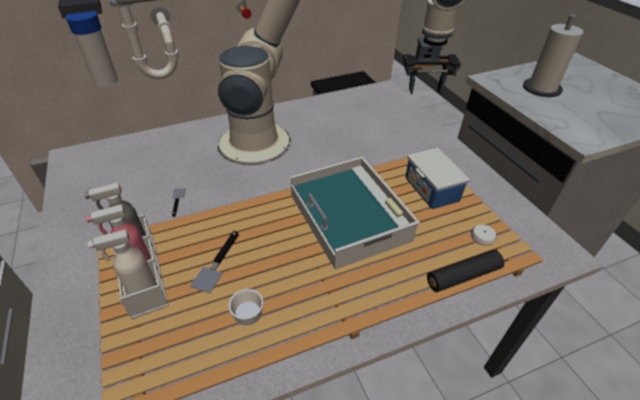

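View pics/top0.png

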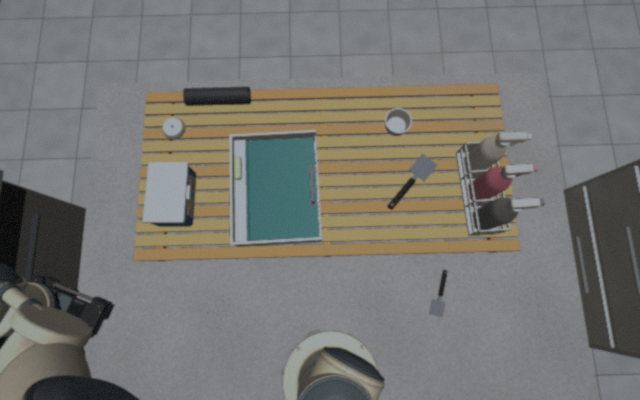

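The scene picture shows two scrapers: a large one on the slatted shelf at (215,262), top (412,180), and a small one on the bare counter at (178,200), top (440,293). The larger one, on the shelf, fits the description. The caddy has its hinge and soap on the left in the top view (x≈245) and its bar at (313,185).

```bash
python3 - <<'E'
from h import *
import pickle
c,im,d=pickle.load(open("top0.pkl","rb")); P=cloud(c,d)
hsv=cv2.cvtColor(im,cv2.COLOR_BGR2HSV)
m=cv2.inRange(hsv,(80,80,40),(100,255,200)); m[:, :230]=0; m[:,330:]=0
n,l,st,ce=cv2.connectedComponentsWithStats(m); k=1+st[1:,4].argmax(); q=P[l==k]
print("teal z",np.percentile(q[:,2],[5,50,95]))
zt=np.median(q[:,2])
g=cv2.findContours((l==k).astype(np.uint8),0,2)[0][0]
w=np.array([plane(c,u,v,zt)[:2] for u,v in g[:,0]],np.float32)
print("flap rect",cv2.minAreaRect(w), cv2.boxPoints(cv2.minAreaRect(w)))
# shelf height
print("shelf z",np.percentile(P[140:250,330:380,2],[10,50,90,97]), "counter", np.median(P[270:300,200:300,2]))
# bar: points 25+mm above plate
b=(P[...,2]>zt+.025)&(P[...,2]<zt+.07); b[:, :295]=0; b[:,330:]=0; b[:140]=0;b[230:]=0
bp=P[b]; print("bar",len(bp),bp.mean(0) if len(bp) else 0, bp.min(0) if len(bp) else 0,bp.max(0) if len(bp) else 0)
zs=np.median(P[140:250,330:380,2])
# scraper
roi=np.zeros((400,640),np.uint8); roi[145:220,375:450]=1
blk=((hsv[...,2]<60)&(roi>0)).astype(np.uint8)
gry=((hsv[...,1]<60)&(hsv[...,2]>70)&(roi>0)).astype(np.uint8)
for nm,mm,dz in(("handle",blk,.018),("blade",gry,.003)):
    n,l,st,ce=cv2.connectedComponentsWithStats(mm); k=1+st[1:,4].argmax()
    g=cv2.findContours((l==k).astype(np.uint8),0,2)[0][0]
    w=np.array([plane(c,u,v,zs+dz)[:2] for u,v in g[:,0]],np.float32); r=cv2.minAreaRect(w)
    print(nm,st[k],ce[k],r,"depth z",np.median(P[l==k][:,2]))
x=cv2.resize(im[140:330,370:530],None,fx=3.1,fy=3.1,interpolation=2)
y=cv2.resize(im[120:250,225:330],None,fx=2.8,fy=2.8,interpolation=2)
o=np.zeros((max(x.shape[0],y.shape[0]),x.shape[1]+y.shape[1],3),np.uint8);o[:x.shape[0],:x.shape[1]]=x;o[:y.shape[0],x.shape[1]:]=y
print(o.shape);cv2.imwrite("pics/crop1.png",o)
c2,im2,d2=pickle.load(open("scene0.pkl","rb")); P2=cloud(c2,d2)
print("scene bar pts",[P2[v,u].round(3) for u,v in((310,200),(318,212),(325,225))])
E
```

```text
teal z [0.08636242 0.08972707 0.09328739]
flap rect ((0.5513322353363037, 0.1273110955953598), (0.2977295517921448, 0.2004685401916504), 1.7167807817459106) [[0.39953133 0.22304054]
 [0.40553722 0.02266198]
 [0.7031331  0.03158166]
 [0.6971272  0.2319602 ]]
shelf z [0.00137997 0.03907813 0.04239047 0.04376905] counter -0.0007292018003247636
bar 136 [0.55029168 0.03788024 0.1332828 ] [0.49723377 0.03152852 0.11648596] [0.60442914 0.04381155 0.13849601]
handle [388 179  26  30 168] [401.55357143 192.52380952] ((0.5301864743232727, -0.22800906002521515), (0.014862017706036568, 0.11265889555215836), 47.429771423339844) depth z 0.057474821740159165
blade [375 154  75  27 695] [417.39568345 166.78848921] ((0.6182557344436646, -0.27097824215888977), (0.22794988751411438, 0.08365762233734131), 84.33476257324219) depth z 0.041156663723721065
(589, 790, 3)
scene bar pts [array([0.503, 0.038, 0.112]), array([0.538, 0.049, 0.091]), array([0.603, 0.043, 0.102])]
```

View pics/crop1.png

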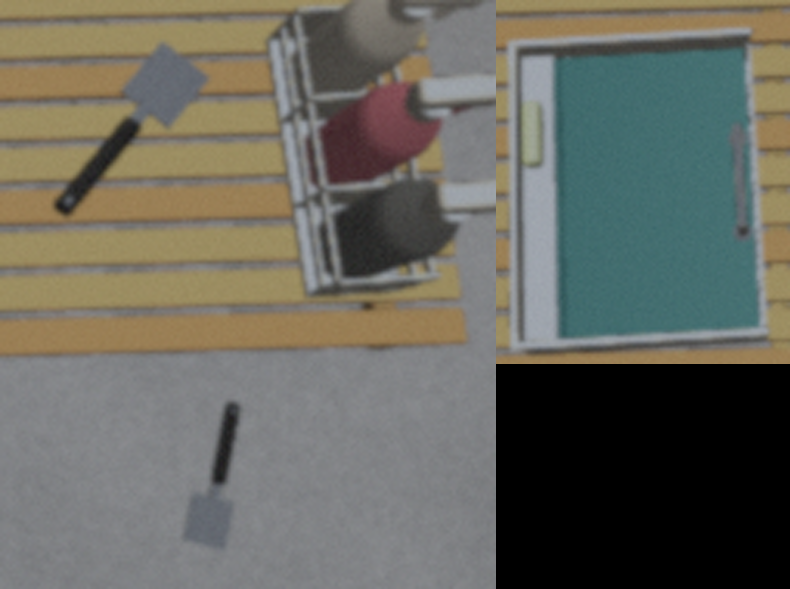

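The crop confirms the larger scraper, handle at crop (95,165). Heights are consistent: shelf 0.040, plate 0.090, bar at about (0.550, 0.038, 0.130), hinge at about (0.5445, 0.227, 0.086), caddy turned 1.7°. Next I go above the bar.

```bash
python3 -m handwheel '[[0.5,-0.875,0.1,0,0,0.209],[0.5,-0.875,0.1,0,0,0.209],[0.5,-0.875,0.1,0,0,0.209],[0.5,-0.875,0.1,0,0,0.209],[0.5,-0.875,0.1,0,0,0.209],[0.5,-0.875,0.1,0,0,0.209],[0.5,-0.875,0.1,0,0,0.209],[0.5,-0.875,0.1,0,0,0.209],[0.5,-0.875,0.1,0,0,0.209],[0.5,-0.875,0.1,0,0,0.209]]' 91
python3 -m handwheel '[[0.285,-0.4775,0,0,0,0],[0.285,-0.4775,0,0,0,0],[0.285,-0.4775,0,0,0,0],[0.285,-0.4775,0,0,0,0],[0.285,-0.4775,0,0,0,0],[0.285,-0.4775,0,0,0,0],[0.285,-0.4775,0,0,0,0]]'
python3 - <<'E'
from h import *
c,im,d=look("wrist"); cv2.imwrite("pics/w1.png",im); P=cloud(c,d)
s=bot.observe(); print(s["tcp_pos"],R.from_quat(s["eef_rot"]).as_matrix().round(3),c["origin"],s["t"])
b=(P[...,2]>.122)&(P[...,2]<.145)&(abs(P[...,0]-.55)<.07)&(abs(P[...,1]-.038)<.03)&(d>0)
q=P[b]; print(len(q),q.mean(0),cv2.minAreaRect(q[:,:2].astype(np.float32)))
E
```

```text
t: 0.93
tcp_pos: [0.4364, 0.2266, 0.2541]
eef_rot: [-0.016, 1.0, -0.0, -0.0]
contact_force: [1.4, 0.2, -0.6]
grip_width: 0.0909
grip_force: 0.0
t: 1.52
tcp_pos: [0.5512, 0.0348, 0.2534]
eef_rot: [-0.014, 1.0, -0.0, -0.0]
contact_force: [-0.5, 0.7, -0.8]
grip_width: 0.0908
grip_force: 0.0
[0.55010222 0.03648903 0.25339594] [[-1.    -0.029 -0.001]
 [-0.029  1.     0.   ]
 [ 0.001  0.    -1.   ]] [0.48102108 0.03290341 0.42486713] 1.5667
1165 [0.54631722 0.03862827 0.13458433] ((0.5495930910110474, 0.038564566522836685), (0.10859207063913345, 0.009329471737146378), 2.0715203285217285)
```

```bash
python3 -m handwheel '[[0,0.003,-0.09,0,0,0],[0,0.003,-0.18,0,0,0],[0,0.003,-0.26,0,0,0],[0,0.003,-0.32,0,0,0],[0,0.003,-0.355,0,0,0],[0,0.003,-0.355,0,0,0],[0,0.003,-0.355,0,0,0]]' 40
python3 -m handwheel '[[0,0,0,0,0,0],[0,0,0,0,0,0],[0,0,0,0,0,0],[0,0,0,0,0,0],[0,0,0,0,0,0],[0,0,0,0,0,0]]' 0
python3 - <<'E'
import numpy as np
a0=np.arctan2(44,189);r=np.hypot(.189,.044)
for part in(np.linspace(0,1.95,21)[0:11],np.linspace(0,1.95,21)[10:]):
    p=np.stack([np.cos(part+a0),np.sin(part+a0)],1)*r
    for q in p[1:]-p[0]: h=-q[0]; print([round(v/.4,3) for v in(-.03*h,h,q[1])])
E
```

```text
t: 2.15
tcp_pos: [0.549, 0.04, 0.1119]
eef_rot: [-0.016, 1.0, 0.0, -0.001]
contact_force: [-0.5, -0.4, 0.3]
grip_width: 0.047
grip_force: 0.0
t: 2.65
tcp_pos: [0.5499, 0.0392, 0.1122]
eef_rot: [-0.016, 1.0, 0.0, 0.0]
contact_force: [0.1, 0.3, 5.5]
grip_width: 0.0094
grip_force: 30.0
[np.float64(-0.0), np.float64(0.013), np.float64(0.045)]
[np.float64(-0.001), np.float64(0.03), np.float64(0.089)]
[np.float64(-0.002), np.float64(0.052), np.float64(0.132)]
[np.float64(-0.002), np.float64(0.077), np.float64(0.171)]
[np.float64(-0.003), np.float64(0.107), np.float64(0.209)]
[np.float64(-0.004), np.float64(0.139), np.float64(0.243)]
[np.float64(-0.005), np.float64(0.175), np.float64(0.273)]
[np.float64(-0.006), np.float64(0.214), np.float64(0.301)]
[np.float64(-0.008), np.float64(0.255), np.float64(0.324)]
[np.float64(-0.009), np.float64(0.298), np.float64(0.343)]
[np.float64(-0.001), np.float64(0.045), np.float64(0.015)]
[np.float64(-0.003), np.float64(0.091), np.float64(0.025)]
[np.float64(-0.004), np.float64(0.138), np.float64(0.031)]
[np.float64(-0.006), np.float64(0.185), np.float64(0.032)]
[np.float64(-0.007), np.float64(0.232), np.float64(0.029)]
[np.float64(-0.008), np.float64(0.279), np.float64(0.021)]
[np.float64(-0.01), np.float64(0.325), np.float64(0.008)]
[np.float64(-0.011), np.float64(0.369), np.float64(-0.008)]
[np.float64(-0.012), np.float64(0.411), np.float64(-0.03)]
[np.float64(-0.014), np.float64(0.451), np.float64(-0.055)]
```

```bash
python3 -m handwheel '[[0,0.013,0.045,0,0,0],[-0.001,0.03,0.089,0,0,0],[-0.002,0.052,0.132,0,0,0],[-0.002,0.077,0.171,0,0,0],[-0.003,0.107,0.209,0,0,0],[-0.004,0.139,0.243,0,0,0],[-0.005,0.175,0.273,0,0,0],[-0.006,0.214,0.301,0,0,0],[-0.008,0.255,0.324,0,0,0],[-0.009,0.298,0.343,0,0,0]]'
```

```text
t: 3.48
tcp_pos: [0.5465, 0.1582, 0.2506]
eef_rot: [-0.015, 1.0, -0.001, 0.001]
contact_force: [2.5, -3.1, 3.0]
grip_width: 0.0091
grip_force: 30.0
```

```bash
python3 -m handwheel '[[-0.001,0.045,0.015,0,0,0],[-0.003,0.091,0.025,0,0,0],[-0.004,0.138,0.031,0,0,0],[-0.006,0.185,0.032,0,0,0],[-0.007,0.232,0.029,0,0,0],[-0.008,0.279,0.021,0,0,0],[-0.01,0.325,0.008,0,0,0],[-0.011,0.369,-0.008,0,0,0],[-0.012,0.411,-0.028,0,0,0],[-0.012,0.411,-0.028,0,0,0]]'
python3 - <<'E'
from h import *
c,im,d=look("scene"); c2,im2,d2=look("top")
cv2.imwrite("pics/s2.png",np.vstack([cv2.resize(im[80:300,200:520],(640,440)),]))
E
```

```text
t: 4.32
tcp_pos: [0.5416, 0.3255, 0.2368]
eef_rot: [-0.016, 1.0, 0.001, 0.0]
contact_force: [1.9, 3.2, 6.6]
grip_width: 0.0092
grip_force: 30.0
```

View pics/s2.png

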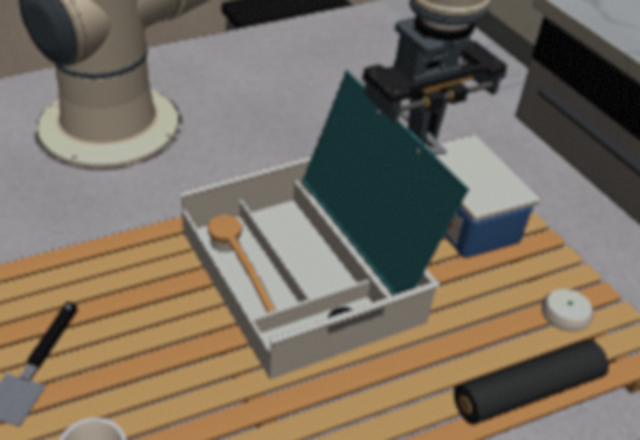

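The flap is about 1.85 rad open. The empty bay is the one next to the hinge (crop (310,245)), and the brush lies in the bar-side bay. I take it to the stop and release with a small opening.

```bash
python3 -m handwheel '[[-0.001,0.02,-0.012,0,0,0],[-0.002,0.036,-0.024,0,0,0],[-0.002,0.036,-0.024,0,0,0]]'
python3 -m handwheel '[[0,0,0,0,0,0],[0,0,0,0,0,0],[0,0,0,0,0,0]]' 32
python3 -m handwheel '[[0,0,0.08,0,0,0],[0,0,0.16,0,0,0],[0,0,0.24,0,0,0],[0,0,0.24,0,0,0]]'
python3 - <<'E'
from h import *
import pickle
c,im,d=look("scene"); P=cloud(c,d)
hsv=cv2.cvtColor(im,cv2.COLOR_BGR2HSV); m=cv2.inRange(hsv,(80,80,20),(100,255,200)); m[:,:340]=0;m[:,440:]=0
q=P[(m>0)&(d>0)&(P[...,2]>.1)&(P[...,2]<.3)]
k=np.polyfit(q[:,2],q[:,1],1); print("lean deg",np.degrees(np.arctan(k[0])),len(q))
c,im,d=pickle.load(open("top0.pkl","rb"))
roi=np.zeros((400,640),np.uint8); roi[145:220,375:445]=1
hsv=cv2.cvtColor(im,cv2.COLOR_BGR2HSV)
blk=cv2.findContours(((hsv[...,2]<60)&(roi>0)).astype(np.uint8),0,2)[0]
g=max(blk,key=cv2.contourArea)[:,0]; w=np.array([plane(c,u,v,.055)[:2] for u,v in g],np.float32)
print(cv2.minAreaRect(w),cv2.boxPoints(cv2.minAreaRect(w)))
E
```

```text
t: 4.67
tcp_pos: [0.5412, 0.3384, 0.2282]
eef_rot: [-0.016, 1.0, 0.001, 0.001]
contact_force: [4.0, 4.1, 5.2]
grip_width: 0.0094
grip_force: 30.0
t: 4.92
tcp_pos: [0.5402, 0.3366, 0.2279]
eef_rot: [-0.015, 1.0, -0.0, -0.001]
contact_force: [0.8, -0.7, -0.7]
grip_width: 0.0263
grip_force: 0.0
t: 5.25
tcp_pos: [0.5423, 0.3377, 0.3307]
eef_rot: [-0.015, 1.0, 0.002, 0.004]
contact_force: [0.5, 0.5, 0.9]
grip_width: 0.032
grip_force: 0.0
lean deg 21.69804965778908 4598
((0.530681848526001, -0.22846193611621857), (0.014889121055603027, 0.11286446452140808), 47.429813385009766) [[ 0.4840862  -0.19576848]
 [ 0.56720513 -0.2721205 ]
 [ 0.57727754 -0.2611554 ]
 [ 0.49415857 -0.18480337]]
```

The flap rests at its stop (lean 21.7°). Now I go above the scraper and take a close look.

```bash
python3 -m handwheel '[[0.025,-0.95,0,0,0,-0.387],[0.025,-0.95,0,0,0,-0.387],[0.025,-0.95,0,0,0,-0.387],[0.025,-0.95,0,0,0,-0.387],[0.025,-0.95,0,0,0,-0.387],[0.025,-0.95,0,0,0,-0.387],[0.025,-0.95,0,0,0,-0.387],[0.025,-0.95,0,0,0,-0.387],[0.025,-0.95,0,0,0,-0.387],[0.025,-0.95,0,0,0,-0.387]]' 70
python3 -m handwheel '[[0.025,-0.535,-0.2,0,0,0],[0.025,-0.535,-0.2,0,0,0],[0.025,-0.535,-0.2,0,0,0],[0.025,-0.535,-0.2,0,0,0],[0.025,-0.535,-0.2,0,0,0],[0.025,-0.535,-0.2,0,0,0],[0.025,-0.535,-0.2,0,0,0],[0.025,-0.535,-0.2,0,0,0]]'
python3 - <<'E'
from h import *
c,im,d=look("wrist"); cv2.imwrite("pics/w2.png",im); P=cloud(c,d)
s=bot.observe(); print(s["tcp_pos"],R.from_quat(s["eef_rot"]).as_matrix().round(3))
hsv=cv2.cvtColor(im,cv2.COLOR_BGR2HSV)
m=((hsv[...,2]<70)&(d>0)&(abs(P[...,2]-.055)<.02)).astype(np.uint8)
n,l,st,ce=cv2.connectedComponentsWithStats(m)
k=1+st[1:,4].argmax(); q=P[l==k]; print(st[k],np.median(q[:,2]))
g=max(cv2.findContours((l==k).astype(np.uint8),0,2)[0],key=cv2.contourArea)[:,0]
r=cv2.minAreaRect(np.array([plane(c,u,v,.056)[:2] for u,v in g],np.float32)); print(r); print(cv2.boxPoints(r))
E
```

```text
t: 6.13
tcp_pos: [0.5499, -0.0488, 0.3232]
eef_rot: [0.365, 0.931, -0.001, -0.001]
contact_force: [-0.9, -0.5, 0.1]
grip_width: 0.0701
grip_force: 0.0
t: 6.8
tcp_pos: [0.5595, -0.2576, 0.2427]
eef_rot: [0.364, 0.931, 0.0, -0.001]
contact_force: [-1.1, 0.4, 0.7]
grip_width: 0.0701
grip_force: 0.0
[ 0.5599237  -0.25666029  0.24348861] [[-0.736  0.677 -0.001]
 [ 0.677  0.736  0.001]
 [ 0.002 -0.    -1.   ]]
[ 454    0  165  234 3626] 0.05644612167567109
((0.6388847827911377, -0.07004271447658539), (0.16077975928783417, 0.21632851660251617), 0.0347500704228878)
[[ 0.5584293   0.03807276]
 [ 0.55856055 -0.1782557 ]
 [ 0.71934026 -0.1781582 ]
 [ 0.719209    0.03817028]]
```

View pics/w2.png

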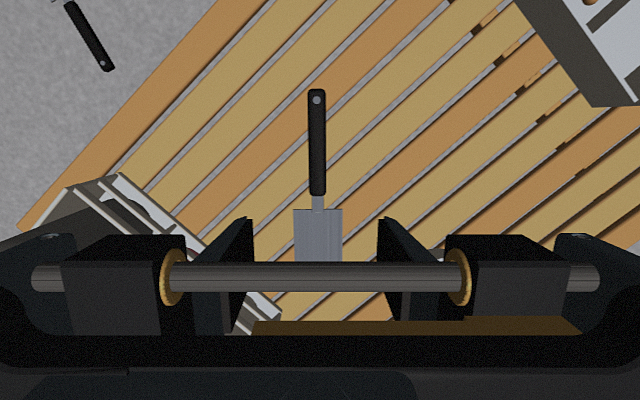

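The wrist view shows the large scraper with its handle from (317,89) to (317,196), aligned with the tool and midway between the fingers. I convert those pixels.

```bash
python3 - <<'E'
from h import *
c=bot.camera_info("wrist"); s=bot.observe(); print(s["tcp_pos"])
a=plane(c,316.5,89,.057);b=plane(c,317.5,196,.057); print(a,b,np.linalg.norm(b-a),np.degrees(np.arctan2(*(b-a)[1::-1])))
e=(b-a)/np.linalg.norm(b-a); g=b-.018*e; print("grasp x=-10 at",g, "center",b-.008*e,"delta",g-s["tcp_pos"])
E
```

```text
[ 0.5599237  -0.25666029  0.24348861]
[ 0.48833649 -0.18787985  0.057     ] [ 0.5751305  -0.26586428  0.057     ] 0.11668234795262174 -41.939700624113904
grasp x=-10 at [ 0.56174122 -0.25383401  0.057     ] center [ 0.56917971 -0.26051749  0.057     ] delta [ 0.00181753  0.00282628 -0.18648861]
```

```bash
python3 -m handwheel '[[0.004,0.007,-0.1,0,0,0.006],[0.004,0.007,-0.2,0,0,0.006],[0.004,0.007,-0.29,0,0,0.006],[0.004,0.007,-0.37,0,0,0.006],[0.004,0.007,-0.43,0,0,0.006],[0.004,0.007,-0.47,0,0,0.006],[0.004,0.007,-0.485,0,0,0.006],[0.004,0.007,-0.485,0,0,0.006]]' 50
python3 -m handwheel '[[0,0,0,0,0,0],[0,0,0,0,0,0],[0,0,0,0,0,0],[0,0,0,0,0,0],[0,0,0,0,0,0]]' 0
```

```text
t: 7.52
tcp_pos: [0.5617, -0.2528, 0.0495]
eef_rot: [0.357, 0.934, 0.0, -0.001]
contact_force: [-0.5, 0.4, -0.7]
grip_width: 0.0501
grip_force: 0.0
t: 7.93
tcp_pos: [0.5624, -0.2544, 0.0511]
eef_rot: [0.357, 0.934, -0.0, 0.001]
contact_force: [-0.0, 2.1, 9.8]
grip_width: 0.0197
grip_force: 27.5
```

```bash
python3 -m handwheel '[[0,0,0,0,0,0],[0,0,0,0,0,0],[0,0,-0.012,0,0,0],[0,0,-0.012,0,0,0]]' 36
python3 -m handwheel '[[0,0,0,0,0,0],[0,0,0,0,0,0],[0,0,0,0,0,0],[0,0,0,0,0,0],[0,0,0,0,0,0]]' 0
python3 -m handwheel '[[0,0,0.05,0,0,0],[0,0,0.15,0,0,0],[0,0,0.25,0,0,0],[0,0,0.35,0,0,0],[0,0,0.43,0,0,0],[0,0,0.43,0,0,0],[0,0,0.43,0,0,0]]'
python3 - <<'E'
from h import *
s=bot.observe(); print(s["tcp_pos"],R.from_quat(s["eef_rot"]).as_matrix().round(3),s["contact_force"],s["ft_torque"])
c,im,d=look("wrist"); cv2.imwrite("pics/w3.png",im[60:340,160:480])
E
```

```text
t: 8.27
tcp_pos: [0.5618, -0.254, 0.0447]
eef_rot: [0.357, 0.934, 0.0, -0.0]
contact_force: [0.2, 0.9, -0.8]
grip_width: 0.0361
grip_force: 0.0
t: 8.68
tcp_pos: [0.5621, -0.2542, 0.0455]
eef_rot: [0.357, 0.934, -0.0, -0.0]
contact_force: [-0.2, 0.2, -0.7]
grip_width: 0.0196
grip_force: 30.0
t: 9.27
tcp_pos: [0.563, -0.2546, 0.2194]
eef_rot: [0.357, 0.934, -0.0, 0.002]
contact_force: [-0.2, 0.4, -2.0]
grip_width: 0.0197
grip_force: 30.0
[ 0.56297769 -0.25460556  0.21943745] [[-0.745  0.667  0.003]
 [ 0.667  0.745 -0.002]
 [-0.004  0.001 -1.   ]] [-0.16782038  0.37061193 -2.01744884] [ 0.00120294  0.01710092 -0.00652591]
```

View pics/w3.png

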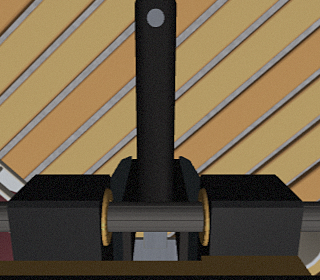

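Held straight. Now above the bay.

```bash
python3 -m handwheel '[[-0.14,0.95,0.05,0,0,0.38],[-0.14,0.95,0.05,0,0,0.38],[-0.14,0.95,0.05,0,0,0.38],[-0.14,0.95,0.05,0,0,0.38],[-0.14,0.95,0.05,0,0,0.38],[-0.14,0.95,0.05,0,0,0.38],[-0.14,0.95,0.05,0,0,0.38],[-0.14,0.95,0.05,0,0,0.38],[-0.14,0.95,0.05,0,0,0.38],[-0.14,0.95,0.05,0,0,0.38]]'
python3 -m handwheel '[[0,0.08,0,0,0,0],[0,0.08,0,0,0,0],[0,0.08,0,0,0,0],[0,0.08,0,0,0,0]]'
python3 - <<'E'
from h import *
s=bot.observe(); print(s["tcp_pos"],R.from_quat(s["eef_rot"]).as_matrix().round(3))
c,im,d=look("wrist"); P=cloud(c,d); cv2.imwrite("pics/w4.png",im)
c2,im2,d2=look("top"); c3,im3,d3=look("scene"); cv2.imwrite("pics/s4.png",im3)
for v in range(60,260,20): print(v,[ (P[v,u].round(3),im[v,u].max()) for u in (317,)])
E
```

```text
t: 10.15
tcp_pos: [0.504, 0.1306, 0.2362]
eef_rot: [-0.016, 1.0, 0.001, -0.001]
contact_force: [0.3, -0.5, -1.6]
grip_width: 0.0198
grip_force: 30.0
t: 10.48
tcp_pos: [0.5056, 0.1574, 0.2363]
eef_rot: [-0.015, 1.0, -0.0, -0.001]
contact_force: [-0.6, -0.9, -1.5]
grip_width: 0.0199
grip_force: 30.0
[0.50557934 0.15741799 0.23633853] [[-1.    -0.03  -0.002]
 [-0.03   1.    -0.001]
 [ 0.002 -0.001 -1.   ]]
60 [(array([0.41 , 0.156, 0.25 ]), np.uint8(34))]
80 [(array([0.419, 0.156, 0.251]), np.uint8(158))]
100 [(array([0.428, 0.156, 0.25 ]), np.uint8(44))]
120 [(array([0.437, 0.156, 0.249]), np.uint8(38))]
140 [(array([0.446, 0.157, 0.251]), np.uint8(47))]
160 [(array([0.456, 0.157, 0.249]), np.uint8(47))]
180 [(array([0.466, 0.157, 0.249]), np.uint8(36))]
200 [(array([0.477, 0.158, 0.249]), np.uint8(35))]
220 [(array([0.487, 0.158, 0.249]), np.uint8(44))]
240 [(array([0.498, 0.158, 0.249]), np.uint8(43))]
```

View pics/w4.png

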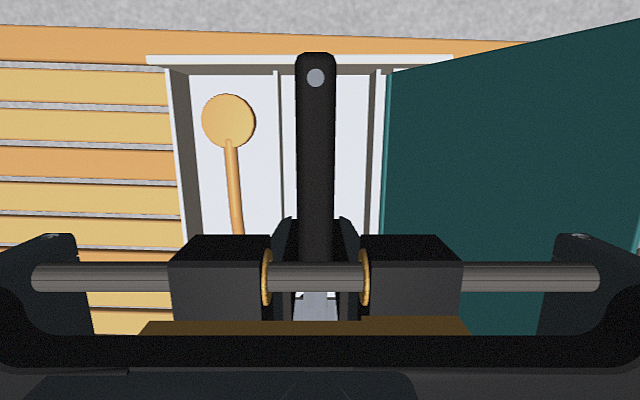

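```bash
python3 - <<'E'
from h import *
c=bot.camera_info("wrist"); im=cv2.imread("pics/w4.png")
for u,v,z in((275,100,.076),(283,100,.076),(370,100,.076),(377,100,.076),(275,200,.076),(283,200,.076),(260,66,.12),(260,74,.044),(310,52,.249)): print(u,v,plane(c,u,v,z).round(4))
print(im[100,265:295].max(1),im[100,360:392].max(1))
E
```

```text
275 100 [0.4207 0.1148 0.076 ]
283 100 [0.4205 0.1227 0.076 ]
370 100 [0.418 0.209 0.076]
377 100 [0.4178 0.2159 0.076 ]
275 200 [0.5232 0.1145 0.076 ]
283 200 [0.523  0.1231 0.076 ]
260 66 [0.3958 0.1076 0.12  ]
260 74 [0.3932 0.095  0.044 ]
310 52 [0.4071 0.1518 0.249 ]
[234 234 233 233 233 235 231 232 233 232 235 239 229 141  71  68 163 235
 236 235 233 233 233 231 234 233 233 232 241 232] [234 232 234 233 233 232 235 247 184  66  82  87  88  78  81 212 245 233
 233 232 233 234 235 244 195  85  79 108 127 137 108  59]
```

Bay walls measure y 0.118 and 0.214 at x 0.42, matching the given bay within 2 mm. The scraper line at y 0.157 leaves about 6 mm beside the blade and keeps the gripper body off the flap. I descend with a 4° tilt away from the flap.

```bash
python3 -m handwheel '[[0.002,0,-0.08,0.035,0,0],[0.002,0,-0.16,0.035,0,0],[0.002,0,-0.24,0.035,0,0],[0.002,0,-0.3,0.035,0,0],[0.002,0,-0.35,0.035,0,0],[0.002,0,-0.39,0.035,0,0],[0.002,0,-0.42,0.035,0,0],[0.002,0,-0.44,0.035,0,0],[0.002,0,-0.45,0.035,0,0],[0.002,0,-0.45,0.035,0,0]]'
```

```text
t: 11.47
tcp_pos: [0.5068, 0.1574, 0.057]
eef_rot: [-0.014, 0.999, 0.035, 0.0]
contact_force: [0.3, -0.0, -1.6]
grip_width: 0.0198
grip_force: 30.0
```

```bash
python3 -m handwheel '[[0,0,-0.005,0,0,0],[0,0,-0.008,0,0,0],[0,0,-0.008,0,0,0]]'
```

```text
t: 11.72
tcp_pos: [0.5072, 0.1578, 0.0547]
eef_rot: [-0.015, 0.999, 0.035, 0.001]
contact_force: [1.0, 1.1, -0.6]
grip_width: 0.0198
grip_force: 30.0
```

```bash
python3 -m handwheel '[[0,0,-0.003,0,0,0],[0,0,-0.005,0,0,0],[0,0,-0.005,0,0,0]]'; python3 -m handwheel '[[0,0,-0.002,0,0,0],[0,0,-0.004,0,0,0],[0,0,-0.004,0,0,0]]'
```

```text
t: 11.97
tcp_pos: [0.507, 0.1579, 0.0523]
eef_rot: [-0.015, 0.999, 0.035, 0.001]
contact_force: [-0.0, 0.2, -1.2]
grip_width: 0.0198
grip_force: 30.0
t: 12.22
tcp_pos: [0.507, 0.1579, 0.0508]
eef_rot: [-0.015, 0.999, 0.035, 0.001]
contact_force: [-2.1, -0.1, 7.7]
grip_width: 0.02
grip_force: 30.0
```

Blade edge touches (8 N). I release slightly and rise straight along the tool.

```bash
python3 -m handwheel '[[0,0,0,0,0,0],[0,0,0,0,0,0],[0,0,0,0,0,0],[0,0,0,0,0,0]]' 36
python3 -m handwheel '[[0,-0.002,0.03,0,0,0],[0,-0.005,0.08,0,0,0],[0,-0.011,0.16,0,0,0],[0,-0.017,0.25,0,0,0],[0,-0.023,0.34,0,0,0],[0,-0.028,0.42,0,0,0],[0,-0.028,0.5,-0.035,0,0],[0,-0.028,0.5,-0.035,0,0],[0,-0.028,0.5,-0.035,0,0]]'
python3 - <<'E'
from h import *
s=bot.observe(); print(s["tcp_pos"])
c,im,d=look("wrist"); P=cloud(c,d); cv2.imwrite("pics/w5.png",im)
for v in range(60,240,20): 
    q=P[v,250:380]; mm=(abs(q[:,1]-.157)<.008)&(q[:,0]<.52); print(v,q[mm].mean(0).round(4) if mm.any() else None)
E
```

```text
t: 12.55
tcp_pos: [0.507, 0.1578, 0.0507]
eef_rot: [-0.015, 0.999, 0.035, 0.0]
contact_force: [-0.4, -0.1, 0.0]
grip_width: 0.0359
grip_force: 0.0
t: 13.3
tcp_pos: [0.5078, 0.1474, 0.2523]
eef_rot: [-0.015, 1.0, 0.0, 0.002]
contact_force: [-0.5, 0.7, -0.8]
grip_width: 0.0359
grip_force: 0.0
[0.50778016 0.14735179 0.25227034]
60 [0.3899 0.1569 0.1233]
80 [0.3983 0.157  0.0447]
100 [0.4204 0.1567 0.0625]
120 [0.4413 0.157  0.0623]
140 [0.4628 0.1567 0.0625]
160 [0.4851 0.157  0.0621]
180 [0.5081 0.1573 0.0623]
200 None
220 [0.4928 0.1649 0.2532]
```

View pics/w5.png

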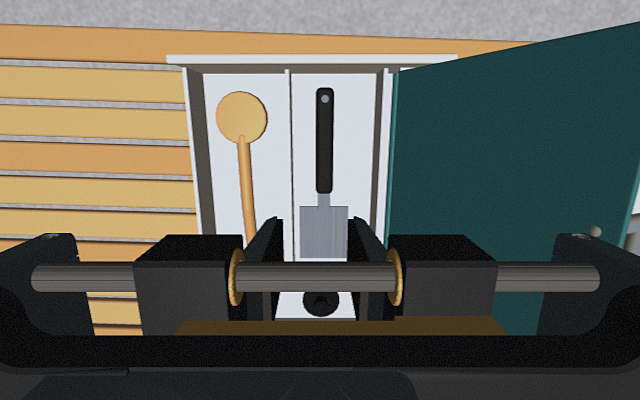

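The scraper lies flat: handle top at 0.0623 all along, blade at (300–348, 207–258) inside the walls; the brush at (241,118) and plug at (320,300) are undisturbed. Now back to the bar.

```bash
python3 -m handwheel '[[0,0,0.1,0,0,0],[0,0,0.2,0,0,0],[0.02,0.09,0.2325,0,0,0],[0.04,0.19,0.2325,0,0,0],[0.06,0.29,0.2325,0,0,0],[0.083,0.38,0.2325,0,0,0],[0.083,0.475,0.2325,0,0,0],[0.083,0.475,0.2325,0,0,0],[0.083,0.475,0.2325,0,0,0]]' 34
python3 - <<'E'
from h import *
s=bot.observe(); print(s["tcp_pos"])
c,im,d=look("wrist"); P=cloud(c,d)
b=(abs(P[...,0]-.54)<.065)&(P[...,1]>.32)&(P[...,1]<.36)&(P[...,2]>.235)&(P[...,2]<.27)&(d>0)
q=P[b]; print(len(q)); 
if len(q): print(q.mean(0),np.percentile(q,[5,50,95],axis=0).round(4))
E
```

```text
t: 14.1
tcp_pos: [0.5395, 0.3379, 0.3411]
eef_rot: [-0.016, 1.0, -0.0, -0.002]
contact_force: [0.7, 0.2, -0.6]
grip_width: 0.0339
grip_force: 0.0
[0.53953606 0.33794515 0.34109881]
1777
[0.53669208 0.33619751 0.25081261] [[0.4887 0.3237 0.2472]
 [0.5349 0.3372 0.2505]
 [0.589  0.3431 0.2559]]
```

```bash
python3 -m handwheel '[[0,0,-0.08,0,0,0],[0,0,-0.16,0,0,0],[0,0,-0.23,0,0,0],[0,0,-0.27,0,0,0],[0,0,-0.285,0,0,0],[0,0,-0.285,0,0,0]]'
python3 -m handwheel '[[0,0,0,0,0,0],[0,0,0,0,0,0],[0,0,0,0,0,0],[0,0,0,0,0,0],[0,0,0,0,0,0]]' 0
python3 - <<'E'
import numpy as np
from bench import bot
s=bot.observe(); print(s["tcp_pos"],s["joints"].round(2))
a0=np.arctan2(44,189);r=np.hypot(.189,.044); th=np.linspace(1.95,0,31)
for part in(th[:11],th[10:21],th[20:]):
    p=np.stack([np.cos(part+a0),np.sin(part+a0)],1)*r
    print(str([[round(float(v)/.4,3) for v in(.03*q[0],-q[0],q[1])]+[0,0,0] for q in p[1:]-p[0]]))
E
```

```text
t: 14.65
tcp_pos: [0.5396, 0.3351, 0.2282]
eef_rot: [-0.014, 1.0, -0.001, -0.001]
contact_force: [0.4, -0.5, -0.6]
grip_width: 0.034
grip_force: 0.2
t: 15.07
tcp_pos: [0.5406, 0.337, 0.2306]
eef_rot: [-0.015, 1.0, 0.001, 0.001]
contact_force: [0.2, 2.8, 3.2]
grip_width: 0.009
grip_force: 30.0
[0.54059648 0.33702835 0.23062785] [ 0.46  0.5   1.29  0.    1.35 -1.14]
[[0.001, -0.026, 0.017, 0, 0, 0], [0.002, -0.054, 0.033, 0, 0, 0], [0.002, -0.082, 0.046, 0, 0, 0], [0.003, -0.112, 0.058, 0, 0, 0], [0.004, -0.142, 0.068, 0, 0, 0], [0.005, -0.172, 0.075, 0, 0, 0], [0.006, -0.203, 0.081, 0, 0, 0], [0.007, -0.234, 0.085, 0, 0, 0], [0.008, -0.266, 0.087, 0, 0, 0], [0.009, -0.297, 0.086, 0, 0, 0]]
[[0.001, -0.031, -0.002, 0, 0, 0], [0.002, -0.063, -0.007, 0, 0, 0], [0.003, -0.094, -0.013, 0, 0, 0], [0.004, -0.124, -0.022, 0, 0, 0], [0.005, -0.154, -0.032, 0, 0, 0], [0.005, -0.183, -0.044, 0, 0, 0], [0.006, -0.211, -0.058, 0, 0, 0], [0.007, -0.238, -0.074, 0, 0, 0], [0.008, -0.264, -0.092, 0, 0, 0], [0.009, -0.289, -0.111, 0, 0, 0]]
[[0.001, -0.024, -0.021, 0, 0, 0], [0.001, -0.046, -0.043, 0, 0, 0], [0.002, -0.067, -0.067, 0, 0, 0], [0.003, -0.086, -0.092, 0, 0, 0], [0.003, -0.103, -0.118, 0, 0, 0], [0.004, -0.119, -0.146, 0, 0, 0], [0.004, -0.133, -0.174, 0, 0, 0], [0.004, -0.145, -0.203, 0, 0, 0], [0.005, -0.155, -0.233, 0, 0, 0], [0.005, -0.163, -0.264, 0, 0, 0]]
```

```bash
python3 -m handwheel '[[0.001,-0.026,0.017,0,0,0],[0.002,-0.054,0.033,0,0,0],[0.002,-0.082,0.046,0,0,0],[0.003,-0.112,0.058,0,0,0],[0.004,-0.142,0.068,0,0,0],[0.005,-0.172,0.075,0,0,0],[0.006,-0.203,0.081,0,0,0],[0.007,-0.234,0.085,0,0,0],[0.008,-0.266,0.087,0,0,0],[0.009,-0.297,0.086,0,0,0]]'
```

```text
t: 15.9
tcp_pos: [0.5436, 0.2164, 0.264]
eef_rot: [-0.014, 1.0, -0.0, -0.0]
contact_force: [3.4, 2.3, -2.8]
grip_width: 0.0092
grip_force: 30.0
```

```bash
python3 -m handwheel '[[0.001,-0.031,-0.002,0,0,0],[0.002,-0.063,-0.007,0,0,0],[0.003,-0.094,-0.013,0,0,0],[0.004,-0.124,-0.022,0,0,0],[0.005,-0.154,-0.032,0,0,0],[0.005,-0.183,-0.044,0,0,0],[0.006,-0.211,-0.058,0,0,0],[0.007,-0.238,-0.074,0,0,0],[0.008,-0.264,-0.092,0,0,0],[0.009,-0.289,-0.111,0,0,0]]'
```

```text
t: 16.73
tcp_pos: [0.547, 0.1011, 0.2189]
eef_rot: [-0.015, 1.0, -0.0, -0.0]
contact_force: [-2.7, 0.6, -2.1]
grip_width: 0.0093
grip_force: 30.0
```

```bash
python3 -m handwheel '[[0.001,-0.024,-0.021,0,0,0],[0.001,-0.046,-0.043,0,0,0],[0.002,-0.067,-0.067,0,0,0],[0.003,-0.086,-0.092,0,0,0],[0.003,-0.103,-0.118,0,0,0],[0.004,-0.119,-0.146,0,0,0],[0.004,-0.133,-0.174,0,0,0],[0.004,-0.145,-0.203,0,0,0],[0.004,-0.149,-0.217,0,0,0],[0.004,-0.149,-0.217,0,0,0]]'
```

```text
t: 17.57
tcp_pos: [0.5488, 0.0424, 0.131]
eef_rot: [-0.014, 1.0, 0.0, -0.001]
contact_force: [-1.6, 4.1, -2.1]
grip_width: 0.0089
grip_force: 30.0
```

```bash
python3 -m handwheel '[[0,-0.003,-0.009,0,0,0],[0,-0.006,-0.018,0,0,0],[0,-0.009,-0.026,0,0,0],[0,-0.011,-0.033,0,0,0],[0,-0.012,-0.037,0,0,0],[0,-0.012,-0.037,0,0,0]]'
```

```text
t: 18.07
tcp_pos: [0.5491, 0.039, 0.1188]
eef_rot: [-0.015, 1.0, 0.001, 0.0]
contact_force: [-8.5, 16.7, 23.5]
grip_width: 0.0092
grip_force: 30.0
```

```bash
python3 - <<'E'
from h import *
s=bot.observe(); print(s["tcp_pos"],s["contact_force"])
c,im,d=look("top"); P=cloud(c,d)
hsv=cv2.cvtColor(im,cv2.COLOR_BGR2HSV)
m=cv2.inRange(hsv,(80,80,40),(100,255,200)); m[:, :230]=0; m[:,330:]=0
q=P[(m>0)&(d>0)]; A=np.c_[q[:,0]-.55,q[:,1]-.227,np.ones(len(q))]; print("plane",np.linalg.lstsq(A,q[:,2],rcond=None)[0],len(q))
c,im,d=look("scene"); P=cloud(c,d); cv2.imwrite("pics/s6.png",cv2.resize(im[140:280,270:440],None,fx=3.5,fy=3.5))
hsv=cv2.cvtColor(im,cv2.COLOR_BGR2HSV)
m=cv2.inRange(hsv,(80,80,20),(100,255,200)); m[:,:290]=0; m[:,420:]=0;m[:160]=0;m[260:]=0
q=P[(m>0)&(d>0)]; A=np.c_[q[:,0]-.55,q[:,1]-.227,np.ones(len(q))]; print("plane scene",np.linalg.lstsq(A,q[:,2],rcond=None)[0],len(q))
E
```

```text
[0.54907734 0.0390272  0.11876065] [-8.53357052 16.68339977 23.50763178]
plane [-0.32226508 -1.35173463  0.08755096] 814
plane scene [-0.00896358 -0.05215887  0.0890069 ] 3390
```

View pics/s6.png

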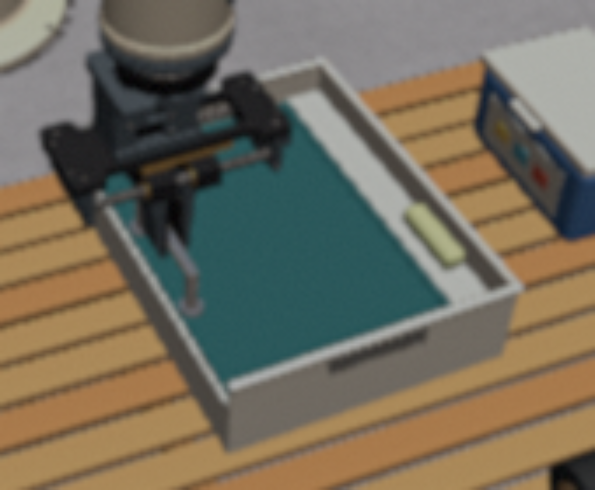

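```bash
python3 -m handwheel '[[0,0,0,0,0,0],[0,0,0,0,0,0]]'; python3 - <<'E'
from h import *
import pickle
def fit(c,im,d):
    P=cloud(c,d); hsv=cv2.cvtColor(im,cv2.COLOR_BGR2HSV)
    m=cv2.inRange(hsv,(80,80,20),(100,255,200)); m[:,:290]=0; m[:,420:]=0;m[:160]=0;m[260:]=0
    q=P[(m>0)&(d>0)&(P[...,2]>.075)&(P[...,2]<.11)&(P[...,0]>.52)]; A=np.c_[q[:,0]-.55,q[:,1]-.227,np.ones(len(q))]; print(np.linalg.lstsq(A,q[:,2],rcond=None)[0].round(4),len(q))
fit(*pickle.load(open("scene0.pkl","rb"))); fit(*look("scene"))
print(bot.observe()["ft_torque"])
E
```

```text
t: 18.33
tcp_pos: [0.5491, 0.039, 0.1188]
eef_rot: [-0.015, 1.0, 0.001, 0.001]
contact_force: [-8.8, 16.6, 23.8]
grip_width: 0.0093
grip_force: 30.0
[ 0.0017 -0.0032  0.0904] 2631
[ 0.0013 -0.0011  0.0905] 2604
[2.97701892 1.64483665 0.01425797]
```

The flap plane now matches its shut baseline (slope −0.001, height 0.0905), so it is shut; the bar merely slid in the pads. I release and rise.

```bash
python3 -m handwheel '[[0,0,0.004,0,0,0],[0,0,0.006,0,0,0],[0,0,0.006,0,0,0],[0,0,0.006,0,0,0]]' 45
python3 -m handwheel '[[0,0,0.05,0,0,0],[0,0,0.12,0,0,0],[0,0,0.2,0,0,0],[0,0,0.28,0,0,0],[0,0,0.36,0,0,0],[-0.1,-0.1,0.4,0,0,0],[-0.2,-0.2,0.4,0,0,0],[-0.2,-0.2,0.4,0,0,0],[-0.2,-0.2,0.4,0,0,0]]'
python3 - <<'E'
from h import *
c,im,d=look("scene"); cv2.imwrite("pics/s7.png",im); P=cloud(c,d); hsv=cv2.cvtColor(im,cv2.COLOR_BGR2HSV)
m=cv2.inRange(hsv,(80,80,20),(100,255,200)); m[:,:290]=0; m[:,420:]=0;m[:160]=0;m[260:]=0
q=P[(m>0)&(d>0)&(P[...,2]>.075)&(P[...,2]<.11)&(P[...,0]>.52)]; A=np.c_[q[:,0]-.55,q[:,1]-.227,np.ones(len(q))]; print(np.linalg.lstsq(A,q[:,2],rcond=None)[0].round(4),len(q))
E
```

```text
t: 18.72
tcp_pos: [0.5493, 0.0375, 0.1203]
eef_rot: [-0.015, 1.0, -0.0, 0.0]
contact_force: [-0.4, -0.5, -0.5]
grip_width: 0.0336
grip_force: 0.0
t: 19.47
tcp_pos: [0.4657, -0.045, 0.2809]
eef_rot: [-0.014, 1.0, -0.001, -0.0]
contact_force: [1.6, -0.8, 1.4]
grip_width: 0.045
grip_force: 0.0
[ 0.0002 -0.0035  0.0905] 2641
```

View pics/s7.png

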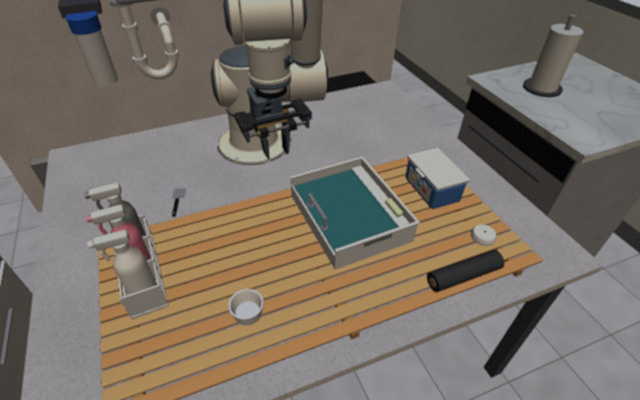

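The picture shows the flap shut (345,205), the bottles (120,235) and ramekin (246,306) standing as before, the tub (437,178) closed, and the gripper clear at (275,130).

```bash
python3 -c "
from bench import bot
print(bot.job_done())"
```

```text
the job is handed in; nothing more can be done
None
```

The job is handed in at about 19.5 s: the scraper lies flat, right way up, in the empty bay beside the hinge. The flap is fully shut, the brush and plug were last seen undisturbed in their bays, and the bottles, ramekin and closed tub are as they were.

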